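# Pack the desk tray and slide it to its other place

## Task

Tidy the desk: stand the round can and the square tin side by side in the empty middle compartment of the wooden tray, setting them down gently rather than dropping them. Then slide the loaded tray sideways across the desk mat, without lifting or tipping it, until it stands squarely inside the other, empty outline. Leave the mug and the mouse where they are.

Things in the scene. Friction and masses are not known exactly. Their poses are not given: they have to be found in the camera images.
- tray: Open wooden tray on the mat, outer 116 (its x) by 166 (y) by 44 high; walls and dividers 8 thick, floor 6. Two dividers along x make three compartments in a row along y: the middle one, centred, is empty, 100 (x) by 54 (y) inside; the end ones (100 by 40) hold flat things, tops under 28 above the tray's underside. 0.4 to 0.65 kg with these. Origin: centre of its underside; z up.
- place_to: The empty outline, where the tray must end: a light grey rectangle of 5 mm lines printed flat on the black mat, inside 136 (its x) by 186 (its y), 10 larger than the tray on every side. Origin: its centre on the mat's surface (3 mm above z = 0). Its axes go with the tray's.
- place_from: The same outline at the other side, where the tray stands at the start. Origin: its centre on the mat's surface.
- can: Round aluminium can with a paper band and black cap, standing upright on the mat: 46 in diameter (cap 43, the topmost 12 mm), 78 high, 0.11 kg. Origin: centre of its underside; z up.
- tin: Plain aluminium tin of rectangular section with a dark seam near the top, standing upright on the mat: 42 (its x) by 46 (its y) by 78 high, 0.13 kg. Origin: centre of its underside; z up.
- mug: White mug, bystander: 76 across, 90 high, loose. Origin: centre of its underside. Its handle points along its own +y.
- mouse: Black computer mouse, bystander: 115 by 60 by 36 high, loose. Origin: centre of its underside.

How it is judged (in metres and radians):
On the way, in this order (a step that is already met when the one before it is completed fails the run):
1. the can and the tin both stand on the floor of the tray's middle compartment (x of can in the frame of tray between -0.035 and 0.035 m and y of can in the frame of tray between -0.012 and 0.012 m and z of each of can, tin in the frame of tray below 0.012 m and angle between each of can, tin's own z axis and vertical below 0.12 rad and x of tin in the frame of tray between -0.035 and 0.035 m and y of tin in the frame of tray between -0.012 and 0.012 m), for 0.2 s.
2. the tray, with both in it, stands inside the other outline (all of step 1 and x of tray in the frame of place_to between -0.015 and 0.015 m and y of tray in the frame of place_to between -0.015 and 0.015 m and angle between the x axis of tray and the x axis of place_to, either way round below 0.13 rad and height (world z) of tray below 0.007 m), for 0.2 s.
At the end, for the whole second after the job is handed in: Can and tin stand upright (within 0.12 rad) on the floor of the tray's middle compartment; the tray lies flat on the mat, at rest, its centre within 15 mm of the centre of the other outline along each of its axes and turned less than 0.13 rad from it (all of step 2 and linear speed of tray below 0.01 m/s and linear speed of each of can, tin below 0.02 m/s); the robot touches nothing.
It fails at once if the tray is lifted (more than 8 mm off the mat) or tipped (more than 0.1 rad) (height (world z) of tray above 0.011 m or angle between tray's own z axis and vertical above 0.1 rad).
It fails at once if the can or the tin is dropped into the tray (falls at more than 0.5 m/s within 25 mm of the tray's floor) ((horizontal distance between can and tray below 0.06 m and z of can in the frame of tray below 0.031 m and linear speed of can above 0.5 m/s) or (horizontal distance between tin and tray below 0.06 m and z of tin in the frame of tray below 0.031 m and linear speed of tin above 0.5 m/s)).
It fails at once if the mug or the mouse is shifted by more than 25 mm or the mug is tipped (distance of any of mug, mouse from where it was at the start of the episode above 0.025 m or angle between mug's own z axis and vertical above 0.25 rad).
It also fails if it takes over 72 s, if anything falls off the work surface, if the arm or the gripper's body presses on something with over 40 N, if the wrist force passes 120 N, or if a joint passes its speed limit or range.

## Robot

A 6-joint arm with a two-finger parallel gripper is mounted at the origin on the work surface. World frame = base frame: x ahead of the robot, y to its left, z up, the work surface at z = 0. Lengths are in m, angles in degrees, forces in N, time in s.
With the tool pointing down it reaches from about 0.225 to 0.725 m from the base axis. Payload 3.1 kg.
Tool frame: the origin (TCP) lies on the centre line of the jaws, within the pads' length; the fingertips stand 25 mm ahead of it and the grasp point (between the pads) lies 6 mm ahead of it; z points along the fingers, y is the direction in which the jaws open and shut (so a half turn about z gives the same grasp; the last joint's range is limited). The gripper opens to 85 mm and grips with 20 to 120 N. Pads are 22 mm wide; open, the fingers measure 114 mm over their backs; the gripper's body (76 mm by 85 mm) begins 54 mm behind the grasp point. The pads swing forward as they close: fully open they stand 13 mm farther back than shut.
Start: joints at [-77.51, 2.75, 5.684, 92.934, 0, 82.678], TCP at [0.178, -0.494, 0.256] pointing down, gripper open.
Joint ranges: [-166.93, 166.93], [-56.73, 111.36], [-69.38, 81.34], [-121.58, 131.49], [-85.45, 84.26], [-180, 180]. Speed limits (degrees/s): [159.86, 159.86, 180, 180, 180, 180].

## Interface

Orientations are given as [roll, pitch, yaw] about the fixed x, y, z axes, in that order (R = Rz(yaw) Ry(pitch) Rx(roll)).
In Python, from workcell import bot, cams, order, spotter gives the robot as it stands.
- The arm moves only by the tool apply_moves, never from a script. Its argument "moves" is a list that holds one entry, the list of rows, each a list of 5 numbers: the shift along the world's x, y, z in mm, then the turn about the world's z in degrees, then the opening, from 0 (shut) to 1 (fully open). In form: [[[tx, ty, tz, roll, gripper], ...]]. A call has 1 to 10 rows; each row is the pose to reach, as a shift and turn from the pose commanded when the call began; what a row does not reach only later rows make up. A row lasts 1/12 s, in which the tool goes at most 41.7 mm and 7.16 degrees, less where a joint would pass 70% of its speed; a pose out of reach is approached as far as the arm can. A call with a gripper value outside its range is refused whole. The fingers move at their own pace and stop on an object; "squeeze" is the grip in N (left out, the last holds). Time passes only in rows, so rows that repeat a pose let the fingers close. It gives the time, the measured TCP pose, the force and the opening at its end, in the units of the state.
- bot.read_state(): the state, without advancing time (a new reading comes with each control period).
- cams.grab_frame(name): name is "scene" or "top" or "wrist"; returns the picture (420x560x3 uint8, red, green, blue); there is no depth.
- cams.calibration(name): a dict with "fovy" (degrees; the focal length in pixels is half the picture's height over the tangent of half this angle, whatever the lens; pixels are square), "cx", "cy" (the principal point, pixels), "position" and "rotation" of the camera in the world. Camera axes: x right, y down, z forward; pixel columns grow to the right and rows downward; lengths in m; the calibration is good to about 2 mm. A picture is of the moment at which its call begins: read the wrist's pose just before it. calibration takes no time and is no camera call; for the wrist camera it gives the pose at the moment of the call.
- order.sign_off(): hands the job in, once; it reports no verdict.
Trained networks look in the newest picture that a camera, given by its name, has taken for a name from the list of things; names that differ only in an ending like _2 or _b are one class to them, and where a whole thing is asked for, a point or a joint stands for the part that bears it (a point fixed in the world has none). Each returns a list of dicts, best first, with "p" (0 to 1); they miss things now and then, are a little off and sometimes report something else, mostly with a low value. They report only what shows in the picture. A call takes as long as a camera call.
- spotter.recognise(camera, name): "box" ([left, top, right, bottom] in pixels, round what is visible of it).
- spotter.trace(camera, name): "mask" (420x560 bool, what is visible of it) and "box" ([left, top, right, bottom] in pixels, round what is visible of it).
- spotter.tip_of(camera, name): "position" ([row, column] in pixels: a listed point, or the origin of a listed thing).
The state is a dict: "time_s": time; "joint_pos": joint angles; "qd": joint speeds; "joint_torque": joint torques, N m; "ee_pos": TCP position; "orientation": TCP orientation; "contact_force": force on the tool from outside, world axes, zero at the start; "ft_torque": the same for the moment, N m; "opening": finger opening in m.
Only numpy, scipy, OpenCV 4.12 (cv2) and the standard library are available. Lean on these libraries where they do the work, as an engineer would, in place of code of your own. Each camera call takes 0.05 s, during which the arm holds its last target. There are 200 camera calls.

## Working session

There is one attempt and no reset: what is moved stays moved. The work goes in short steps, Python scripts to look and compute and a tool call to move; the robot and the scene stay as the last step left them, time stands still between calls to the robot, and variables do not carry over. Pictures are saved under pics/ and viewed, about 8 in all and at most 12, crops included, and the job is handed in when it is done.

Besides the shell and the picture viewer there is one more tool, called in YAML: its name, and indented under it one key for each argument. apply_moves: Moves the arm, as the interface text tells. Its arguments: {"type":"object","properties":{"moves":{"type":"array"},"squeeze":{"type":"number"}},"required":["moves"]}

```bash
mkdir -p pics; cat > h.py <<'E'
import numpy as np, cv2
from workcell import bot,cams,order,spotter
def cam(n):
    c=cams.calibration(n); f=210/np.tan(np.radians(c['fovy'])/2)
    return f,c['cx'],c['cy'],np.array(c['position']),np.array(c['rotation'])
def toplane(n,uv,z):
    f,cx,cy,p,R=cam(n); uv=np.atleast_2d(np.array(uv,float))
    d=np.c_[(uv[:,0]-cx)/f,(uv[:,1]-cy)/f,np.ones(len(uv))]@R.T
    return p+d*((z-p[2])/d[:,2])[:,None]
def proj(n,P):
    f,cx,cy,p,R=cam(n); q=(np.atleast_2d(P)-p)@R
    return np.c_[cx+f*q[:,0]/q[:,2],cy+f*q[:,1]/q[:,2]]
def snap(n,fn):
    im=cams.grab_frame(n); cv2.imwrite('pics/'+fn,im[:,:,::-1]); return im
E
python3 - <<'E'
from h import *
for n in ['top','scene']:
    snap(n,n+'1.png'); f,cx,cy,p,R=cam(n); print(n,f,cx,cy,p,R.round(3).tolist())
    for t in ['tray','place_to','place_from','can','tin','mug','mouse']:
        r=spotter.trace(n,t)[:2]; o=spotter.tip_of(n,t)[:2]
        print(t,[(x['p'],np.round(x['box']).tolist(),x['mask'].sum()) for x in r],[(x['p'],x['position']) for x in o],
          [toplane(n,[x['position'][1],x['position'][0]],.003)[0].round(4).tolist() for x in o])
print(bot.read_state())
E
```

```text
top 481.011079423233 281.7687363534835 197.90705694845207 [0.38235668 0.07753452 1.13283259] [-168.603, 0.189, -88.487]
tray [(0.81, [380.0, 226.0, 452.0, 284.0], np.int64(2893))] [] []
place_to [(0.83, [191.0, 205.0, 277.0, 270.0], np.int64(165))] [] []
place_from [(0.7, [370.0, 226.0, 450.0, 287.0], np.int64(77))] [] []Traceback (most recent call last):
  File "<stdin>", line 7, in <module>
  File "h.py", line 9, in toplane
    return p+d*((z-p[2])/d[:,2])[:,None]
                         ~^^^^^
IndexError: too many indices for array: array is 1-dimensional, but 2 were indexed
```

View pics/top1.png

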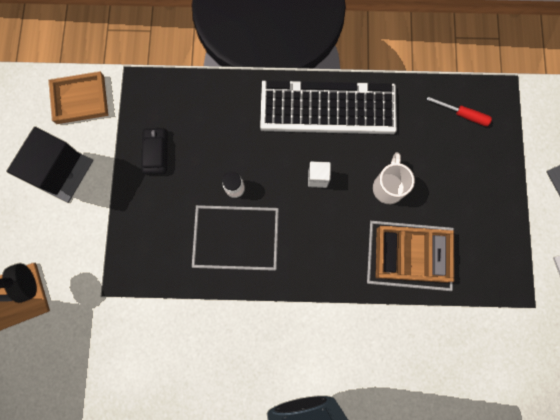

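The top view shows the tray at about (415,254) inside its outline. The empty outline is at (235,237), the can at (233,185), the tin at (319,174), the mug at (393,183) and the mouse at (153,152). The calibration's rotation is roll/pitch/yaw in degrees, so I'll fix the helper.

```bash
sed -i "s/,np.array(c\['rotation'\])/,Rotation.from_euler('xyz',c['rotation'],degrees=True).as_matrix()/; 1i from scipy.spatial.transform import Rotation" h.py
python3 - <<'E'
from h import *
for n in ['top','scene']:
    im=snap(n,n+'2.png'); print(n,cams.calibration(n))
    for t in ['tray','place_to','place_from','can','tin','mug','mouse']:
        r=spotter.trace(n,t)[:1]; o=spotter.tip_of(n,t)[:1]
        print(t,[(x['p'],np.round(x['box']).tolist(),x['mask'].sum()) for x in r],
          [(x['p'],toplane(n,[x['position'][1],x['position'][0]],.003)[0].round(4).tolist()) for x in o])
        if r and t in('tray','place_to','place_from'):
            # corners of min-area rect of all mask pixels on plane (tray: rim height)
            v,u=np.nonzero(r[0]['mask']); P=toplane(n,np.c_[u,v],.047 if t=='tray' else .003)[:,:2]
            print('   rect',cv2.minAreaRect((P*1000).astype(np.float32)))
        if r and t in('can','tin','mug'):
            v,u=np.nonzero(r[0]['mask']); print('  maskmean on z=.042',toplane(n,[u.mean(),v.mean()],.042)[0].round(4))
print(bot.read_state())
cv2.imwrite('pics/topcrop.png',cv2.resize(cv2.imread('pics/top2.png')[130:300,130:470],None,fx=2.3,fy=2.3,interpolation=cv2.INTER_CUBIC))
E
```

```text
top {'fovy': 47.17027495447668, 'cx': 281.7687363534835, 'cy': 197.90705694845207, 'position': array([0.38235668, 0.07753452, 1.13283259]), 'rotation': array([-168.60307826,    0.18873752,  -88.48738368])}
tray [(0.79, [378.0, 226.0, 455.0, 283.0], np.int64(3074))] [(0.73, [0.4783, -0.2248, 0.003])]
   rect ((481.9237060546875, -213.72988891601562), (175.98048400878906, 119.28494262695312), 88.14507293701172)
place_to [(0.64, [193.0, 206.0, 278.0, 269.0], np.int64(613))] []
   rect ((514.4489135742188, 195.83982849121094), (195.8905487060547, 146.7774658203125), 89.64298248291016)
place_from [(0.78, [371.0, 218.0, 450.0, 288.0], np.int64(372))] []
   rect ((482.4995422363281, -214.34848022460938), (197.35044860839844, 148.1691436767578), 86.37213897705078)
can [(0.61, [222.0, 171.0, 244.0, 198.0], np.int64(457))] [(0.68, [0.6278, 0.194, 0.003])]
  maskmean on z=.042 [0.633  0.2029 0.042 ]
tin [(0.93, [308.0, 162.0, 328.0, 191.0], np.int64(493))] [(0.62, [0.6558, 0.0005, 0.003])]
  maskmean on z=.042 [0.6609 0.0025 0.042 ]
mug [(0.85, [373.0, 154.0, 413.0, 204.0], np.int64(1245))] [(0
[... 1399 characters left out ...]
, [0.7103, 0.3939, 0.003])]
{'time_s': 1.95, 'joint_pos': array([-7.75100641e+01,  2.74853254e+00,  5.68160217e+00,  9.29336106e+01,
       -1.56565145e-03,  8.26797446e+01]), 'qd': array([ 0.00069487,  0.02862814,  0.01942952,  0.03445205,  0.15359229,
       -0.06677316]), 'joint_torque': array([-1.68599450e-03, -3.38633537e+01,  3.20146394e+01,  1.36196617e-03,
       -2.84816879e-04,  9.87838121e-06]), 'ee_pos': array([ 0.17791973, -0.49391012,  0.25630794]), 'orientation': array([-1.79999264e+02,  1.48395714e-03,  1.98101913e+01]), 'contact_force': array([ 0.07868979,  0.34503245, -0.48361313]), 'ft_torque': array([ 0.0131204 , -0.02205242,  0.04285527]), 'opening': 0.08556782307057012}
```

View pics/scene2.png

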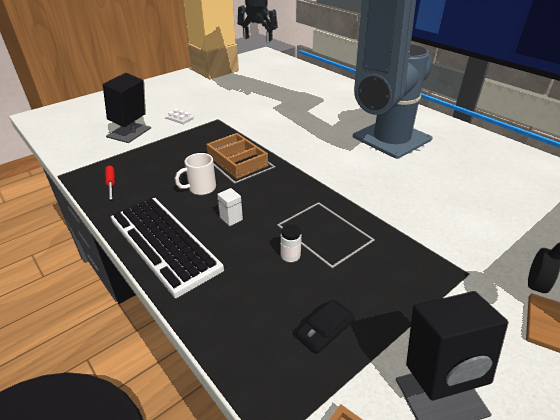

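View pics/topcrop.png

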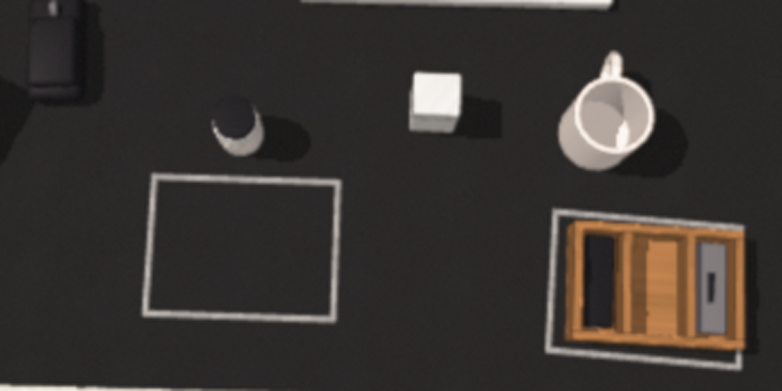

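The scene view agrees with the top view: the tin is near (0.660, 0.003), the can near (0.632, 0.202), the outline at (0.513, 0.197) and the tray near (0.480, -0.216). The jaws will be along world y, since the objects fit side by side along the tray's x. I'll move over the tray for a wrist view.

apply_moves:
  moves:
    - [[26,28,10,-2,1],[52,55,20,-4,1],[78,83,30,-6,1],[105,111,40,-8,1],[131,139,50,-10,1],[157,166,60,-12,1],[183,194,60,-14,1],[210,222,60,-16,1],[236,249,60,-18,1],[262,277,60,-19.8,1]]

```text
time_s: 2.78
ee_pos: [0.441, -0.2154, 0.3166]
orientation: [180.0, -0.0, -0.1]
contact_force: [0.5, -0.8, 0.5]
opening: 0.0853
```

```bash
python3 - <<'E'
from h import *
s=bot.read_state();print(s['time_s'],s['ee_pos'],s['orientation'],s['joint_pos'],s['opening'])
print(cams.calibration('wrist'))
im=snap('wrist','w1.png')
for t in ['tray','place_from']:
  for x in spotter.trace('wrist',t)[:1]:
    v,u=np.nonzero(x['mask']); P=toplane('wrist',np.c_[u,v],.047 if t=='tray' else .003)[:,:2]
    print(t,x['p'],x['box'],cv2.minAreaRect((P*1000).astype(np.float32)))
E
```

```text
2.7833 [ 0.44104309 -0.21543451  0.31664525] [ 1.79960601e+02 -4.54536205e-02 -8.69713081e-02] [-3.38629736e+01 -1.00216137e+00  8.82873121e+00  9.97712070e+01
 -7.47923731e-03  1.46224009e+02] 0.08533597996364205
{'fovy': 63.01671761961224, 'cx': 278.7549572217723, 'cy': 211.6582200441002, 'position': array([ 0.52263199, -0.21568172,  0.43338628]), 'rotation': array([ 1.61585055e+02,  2.50400193e-03, -9.00687127e+01])}
tray 0.66 [208.4, 74.8, 365.4, 189.6] ((484.71484375, -215.62100219726562), (165.76544189453125, 116.77447509765625), 88.74508666992188)
place_from 0.63 [194.8, 62.2, 369.8, 193.2] ((482.0561218261719, -215.4749755859375), (198.8253173828125, 146.48822021484375), 87.1588363647461)
```

View pics/w1.png

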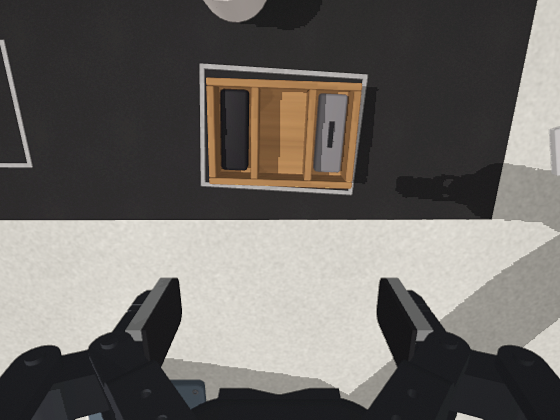

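The tray rectangle measures 165.8 x 116.8 mm against the true 166 x 116, so it is centred at (0.485, -0.216) and turned about -1.5°. Next I'll go over the tin.

apply_moves:
  moves:
    - [[20,25,0,0,1],[44,54,0,0,1],[66,81,0,0,1],[88,108,0,0,1],[110,136,0,0,1],[131,163,0,0,1],[153,190,0,0,1],[175,217,0,0,1],[175,217,0,0,1]]

```text
time_s: 3.68
ee_pos: [0.6175, 0.0032, 0.3135]
orientation: [-179.8, 0.1, 0.2]
contact_force: [-1.5, -0.6, 0.1]
opening: 0.0854
```

```bash
python3 - <<'E'
from h import *
s=bot.read_state();print(s['time_s'],s['ee_pos'],s['orientation'],s['joint_pos'])
im=snap('wrist','w2.png'); c=cam('wrist')
for t in ['tin','place_to','can']:
  for x in spotter.trace('wrist',t)[:1]:
    v,u=np.nonzero(x['mask']); P=toplane('wrist',np.c_[u,v],.081 if t!='place_to' else .003)[:,:2]
    print(t,x['p'],x['box'],cv2.minAreaRect((P*1000).astype(np.float32)),toplane('wrist',[u.mean(),v.mean()],.042))
    np.save('m_'+t,x['mask'])
    if t=='tin':
      g=im.astype(int).sum(2)*x['mask'];print('gray levels',np.percentile(g[x['mask']],[5,25,50,75,95]))
      l,tp,r,b=[int(q) for q in x['box']]; cv2.imwrite('pics/w2c.png',cv2.resize(im[tp-30:b+30,l-30:r+30,::-1],None,fx=5,fy=5,interpolation=cv2.INTER_CUBIC)); print('crop origin',l-30,tp-30)
E
```

```text
3.6833 [0.61748088 0.00322915 0.31352457] [-1.79846318e+02  8.81955700e-02  2.36729634e-01] [-5.98784839e+00  1.89571522e+01  3.08762860e+01  1.02023473e+02
  1.43213379e-01  1.73775410e+02]
tin 0.79 [255.3, 111.4, 304.1, 163.1] ((659.9722290039062, -2.0309410095214844), (44.95881271362305, 44.5817985534668), 88.52442169189453) [[ 0.65618973 -0.00191574  0.042     ]]
gray levels [379.8 656.  666.  672.  683. ]
crop origin 225 81
place_to 0.91 [57.2, 187.4, 211.6, 287.2] ((510.8089599609375, 191.34803771972656), (198.74667358398438, 149.00791931152344), 89.17028045654297) [[0.53217646 0.17779787 0.042     ]]
can 0.96 [66.2, 132.5, 138.1, 185.3] ((635.1548461914062, 180.05711364746094), (43.43014144897461, 76.3656234741211), 16.00616455078125) [[0.62932468 0.20070035 0.042     ]]
```

View pics/w2c.png

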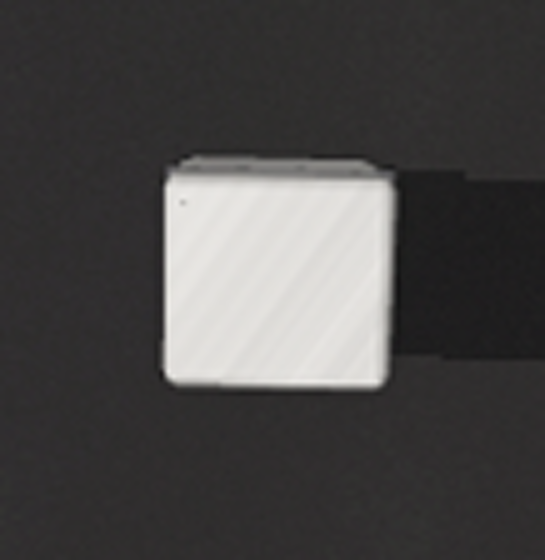

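The crop shows the tin's top face at about (258–303, 117–158) px. It is 46 wide along world y and 42 along x, turned about -1°, so the jaws along y close on the 46 side. The arm was still settling, so I'll remeasure while it is at rest.

```bash
python3 - <<'E'
from h import *
s=bot.read_state();print(s['time_s'],s['ee_pos'],s['orientation'])
im=snap('wrist','w3.png'); g=im.astype(int).sum(2)
for t in ['tin','place_to','can']:
  for x in spotter.trace('wrist',t)[:1]:
    m=x['mask']
    if t=='tin':
      l,tp,r,b=[int(q) for q in x['box']]; m=np.zeros_like(m); m[tp-6:b+6,l-6:r+6]=g[tp-6:b+6,l-6:r+6]>520
    v,u=np.nonzero(m); P=toplane('wrist',np.c_[u,v],.081 if t!='place_to' else .003)[:,:2]
    print(t,x['p'],x['box'],cv2.minAreaRect((P*1000).astype(np.float32)),toplane('wrist',[u.mean(),v.mean()],.081 if t=='tin' else .042))
    if t=='place_to':
      q=cv2.approxPolyDP(cv2.convexHull(np.c_[u,v].astype(np.int32)),8,True)[:,0]; print(q.tolist(),toplane('wrist',q,.003)[:,:2].round(4).tolist())
print(bot.read_state()['ee_pos'])
E
```

```text
3.8833 [ 0.61446102 -0.0015264   0.31648133] [ 1.79957581e+02  2.43683926e-02 -7.38958035e-02]
tin 0.7 [254.4, 110.6, 297.6, 158.2] ((660.842529296875, 2.9214344024658203), (44.51400375366211, 40.28460693359375), 88.48675537109375) [[0.66142855 0.0029451  0.081     ]]
place_to 0.74 [51.9, 188.3, 206.9, 286.1] ((513.678466796875, 195.66990661621094), (197.2765655517578, 145.62020874023438), 89.90758514404297) [[0.54227869 0.17870138 0.042     ]]
[[209, 285], [73, 285], [52, 188], [201, 188]] [[0.4423, 0.0983], [0.4426, 0.2925], [0.5853, 0.2924], [0.585, 0.0993]]
can 0.57 [63.4, 131.9, 130.0, 182.0] ((637.607666015625, 185.48806762695312), (42.371925354003906, 75.90216827392578), 17.12975311279297) [[0.63125926 0.20626324 0.042     ]]
[ 0.61441571 -0.00131441  0.3171593 ]
```

apply_moves:
  moves:
    - [[30,3,-20,-1.5,1],[46,4,-50,-1.5,1],[46,4,-90,-1.5,1],[46,4,-130,-1.5,1],[46,4,-170,-1.5,1],[46,4,-205,-1.5,1],[46,4,-230,-1.5,1],[46,4,-243,-1.5,1],[46,4,-243,-1.5,1],[46,4,-243,-1.5,1]]

```text
time_s: 4.92
ee_pos: [0.6608, 0.0036, 0.0739]
orientation: [180.0, 0.0, -1.5]
contact_force: [-0.9, 0.2, 0.3]
opening: 0.0851
```

apply_moves:
  moves:
    - [[0,0,0,0,0.5],[0,0,0,0,0.4],[0,0,0,0,0.4],[0,0,0,0,0.3],[0,0,0,0,0.3],[0,0,0,0,0.3],[0,0,0,0,0.3],[0,0,0,0,0.3]]
  squeeze: 30

```text
time_s: 5.58
ee_pos: [0.6626, 0.0037, 0.0761]
orientation: [180.0, -0.3, -1.5]
contact_force: [0.4, -1.0, 6.6]
opening: 0.0456
```

Tin gripped (opening 45.6 mm). I'll lift it and hold short of the tray to measure the tray accurately at rest.

apply_moves:
  moves:
    - [[0,0,8,0,0.3],[0,0,30,0,0.3],[0,0,60,0,0.3],[-10,-10,95,0,0.3],[-35,-33,130,0,0.3],[-62,-59,165,0,0.3],[-89,-85,195,0,0.3],[-117,-111,220,0,0.3],[-145,-137,227,0,0.3],[-172,-163,227,0,0.3]]

```text
time_s: 6.42
ee_pos: [0.5012, -0.1476, 0.3015]
orientation: [179.9, -0.3, -1.4]
contact_force: [0.3, -1.4, -1.5]
opening: 0.0458
```

apply_moves:
  moves:
    - [[-25,-24,0,0,0.3],[-45,-43,0,0,0.3],[-59,-57,0,0,0.3],[-59,-57,0,0,0.3],[-59,-57,0,0,0.3],[-59,-57,0,0,0.3],[-59,-57,0,0,0.3]]

```text
time_s: 7.0
ee_pos: [0.443, -0.2032, 0.2977]
orientation: [-180.0, 0.0, -1.4]
contact_force: [-0.3, 0.7, -1.8]
opening: 0.0454
```

```bash
python3 - <<'E'
from h import *
s=bot.read_state();print(s['time_s'],s['ee_pos'],s['orientation'],s['opening'],s['contact_force'])
im=snap('wrist','w4.png')
for t in ['tray','tin','place_from']:
  for x in spotter.trace('wrist',t)[:1]:
    m=x['mask'];v,u=np.nonzero(m); z={'tray':.047,'tin':.20,'place_from':.003}[t];P=toplane('wrist',np.c_[u,v],z)[:,:2]
    print(t,x['p'],x['box'],cv2.minAreaRect((P*1000).astype(np.float32)))
    if t=='tray':
      q=cv2.approxPolyDP(cv2.convexHull(np.c_[u,v].astype(np.int32)),8,True)[:,0]; print(q.tolist(),toplane('wrist',q,z)[:,:2].round(4).tolist())
a,b=im[40:240,170:400],0
cv2.imwrite('pics/w4c.png',cv2.resize(a[:,:,::-1],None,fx=3.4,fy=3,interpolation=cv2.INTER_CUBIC) if 0 else cv2.resize(a[:,:,::-1],None,fx=3,fy=3,interpolation=cv2.INTER_CUBIC))
E
```

```text
7.0 [ 0.44300758 -0.20320165  0.29771684] [-1.79955665e+02  1.34855528e-02 -1.41469556e+00] 0.045385537450851485 [-0.28287168  0.69516658 -1.84566465]
tray 0.82 [214.0, 80.0, 380.3, 192.8] ((482.6762390136719, -218.9977264404297), (164.79588317871094, 116.02119445800781), 88.04644775390625)
[[375, 82], [364, 192], [219, 189], [214, 81]] [[0.5369, -0.3018], [0.4228, -0.2971], [0.43, -0.1365], [0.5417, -0.1404]]
tin 0.9 [220.1, 216.2, 339.5, 365.4] ((390.7828674316406, -201.5941162109375), (85.90498352050781, 124.234130859375), 88.68842315673828)
place_from 0.59 [203.7, 64.4, 382.0, 195.9] ((481.900390625, -216.74002075195312), (195.80873107910156, 145.81582641601562), 86.44876861572266)
```

View pics/w4c.png

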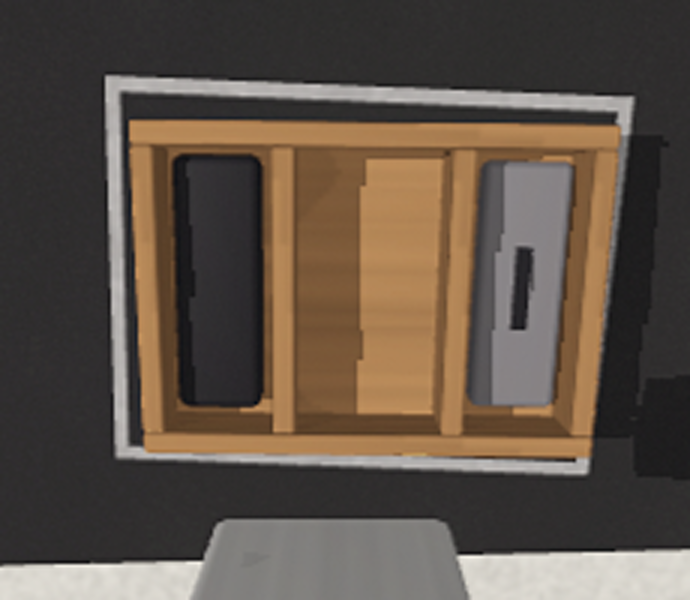

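The crop shows the tray skewed in its outline. The rim corners are near crop (129,121), (620,127), (593,457) and (144,450), and the middle compartment lies between divider edges x≈293 and ≈448. I'll convert these rim points.

```bash
python3 - <<'E'
from h import *
print(bot.read_state()['ee_pos'])
c=np.array([[129,121],[620,127],[593,457],[144,450],[292,147],[294,433],[455,150],[441,436],[273,147],[273,433],[475,150],[462,436]],float)
P=toplane('wrist',(c+.5)/3-.5+[170,40],.047)[:,:2]
print((P*1000).round(1).tolist())
print('outer centre',P[:4].mean(0),'mid centre',P[4:8].mean(0),'divider-outer centre',P[8:].mean(0))
for a,b in [(0,1),(3,2),(4,5),(6,7),(8,9),(10,11),(0,3),(1,2)]:
    d=P[b]-P[a]; print(a,b,np.hypot(*d)*1000,np.degrees(np.arctan2(d[1],d[0])))
E
```

```text
[ 0.44299099 -0.20334026  0.2977584 ]
[[542.6, -139.3], [536.7, -303.4], [422.6, -301.0], [429.2, -135.2], [533.1, -193.5], [434.3, -190.8], [530.8, -248.3], [431.9, -244.7], [533.3, -187.1], [434.5, -183.0], [530.7, -255.1], [431.7, -252.4]]
outer centre [ 0.48277376 -0.21971024] mid centre [ 0.48253174 -0.21931233] divider-outer centre [ 0.48252967 -0.21939835]
0 1 164.16210480045834 -92.04248095422918
3 2 165.90361970065828 -92.2902649781206
4 5 98.81960385667284 178.41727750713062
6 7 98.99027706233132 177.89592459596426
8 9 98.83521127404701 177.65591902864404
10 11 98.98046763969676 178.46189889701873
0 3 113.46358223880314 177.90660668489699
1 2 114.19277465804511 178.77997994229148
```

The tray is at (0.4827, -0.2195) with yaw -2.0°, and the sizes match. I'll lower the tin to tray-frame (+27, 0).

apply_moves:
  moves:
    - [[20,-5,0,-0.6,0.3],[45,-12,-15,-0.6,0.3],[67,-17,-40,-0.6,0.3],[67,-17,-75,-0.6,0.3],[67,-17,-110,-0.6,0.3],[67,-17,-140,-0.6,0.3],[67,-17,-155,-0.6,0.3],[67,-17,-155,-0.6,0.3],[67,-17,-155,-0.6,0.3]]

```text
time_s: 7.95
ee_pos: [0.5089, -0.2201, 0.1418]
orientation: [-179.9, 0.2, -2.0]
contact_force: [-0.0, -0.0, -0.7]
opening: 0.0457
```

```bash
python3 - <<'E'
from h import *
s=bot.read_state();print(s['time_s'],s['ee_pos'],s['orientation'],s['opening'],s['contact_force'])
im=snap('wrist','w5.png')
cv2.imwrite('pics/w5c.png',cv2.resize(im[20:,130:450,::-1],None,fx=1.5,fy=1.5,interpolation=cv2.INTER_CUBIC))
E
```

```text
7.95 [ 0.5089006  -0.22012464  0.1417697 ] [-1.79914073e+02  1.54918524e-01 -2.04612782e+00] 0.04570314339945607 [-0.04409054 -0.03611673 -0.67847944]
```

View pics/w5c.png

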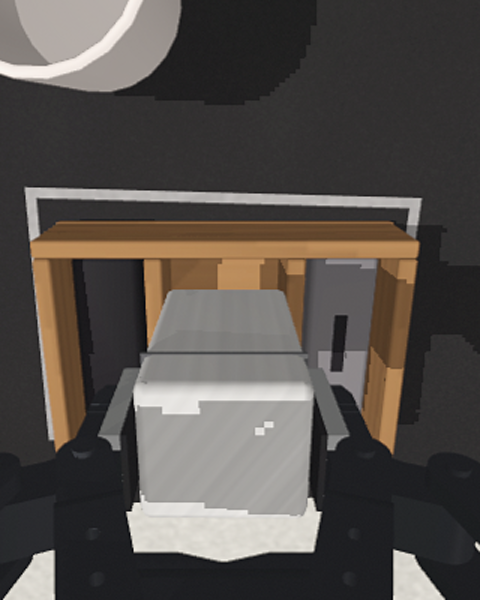

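The tin's lower edge (165–287 px) is centred over the middle compartment (163–287 px). I'll lower it slowly.

apply_moves:
  moves:
    - [[0,0,-12,0,0.3],[0,0,-24,0,0.3],[0,0,-34,0,0.3],[0,0,-42,0,0.3],[0,0,-48,0,0.3],[0,0,-52,0,0.3],[0,0,-55,0,0.3],[0,0,-56,0,0.3],[0,0,-57,0,0.3],[0,0,-57,0,0.3]]

```text
time_s: 8.83
ee_pos: [0.5097, -0.2211, 0.0862]
orientation: [180.0, -0.0, -2.1]
contact_force: [-1.0, 0.1, -1.3]
opening: 0.0456
```

apply_moves:
  moves:
    - [[0,0,-1,0,0.3],[0,0,-2,0,0.3],[0,0,-3,0,0.3],[0,0,-3,0,0.3],[0,0,-3,0,0.3]]

```text
time_s: 9.25
ee_pos: [0.5095, -0.221, 0.0829]
orientation: [-180.0, 0.0, -2.1]
contact_force: [0.4, 0.7, -1.3]
opening: 0.0457
```

apply_moves:
  moves:
    - [[0,0,-1,0,0.3],[0,0,-2,0,0.3],[0,0,-2,0,0.3],[0,0,-2,0,0.3]]

```text
time_s: 9.58
ee_pos: [0.5097, -0.2211, 0.0821]
orientation: [180.0, -0.1, -2.1]
contact_force: [-2.2, 0.8, 6.1]
opening: 0.0454
```

Contact with the floor at the expected height (6 N). Releasing and rising, then on to the can.

apply_moves:
  moves:
    - [[0,0,0,0,0.6],[0,0,0,0,0.7],[0,0,0,0,0.9],[0,0,0,0,0.9],[0,0,20,0,1],[0,0,50,0,1],[0,0,90,0,1],[0,0,130,0,1],[0,30,170,0,1],[10,65,200,0,1]]

```text
time_s: 10.42
ee_pos: [0.5168, -0.1671, 0.2751]
orientation: [179.9, -0.1, -2.3]
contact_force: [0.4, -0.3, -0.6]
opening: 0.0856
```

apply_moves:
  moves:
    - [[15,38,20,1,1],[25,78,30,2,1],[35,118,30,2,1],[45,157,30,2,1],[55,196,30,2,1],[65,235,30,2,1],[70,274,30,2,1],[75,314,30,2,1],[75,342,30,2,1],[75,352,30,2,1]]

```text
time_s: 11.25
ee_pos: [0.5954, 0.112, 0.3016]
orientation: [-178.2, 0.1, 3.5]
contact_force: [-0.3, -1.0, -0.1]
opening: 0.0852
```

apply_moves:
  moves:
    - [[0,0,0,0,1],[0,0,0,0,1]]

```text
time_s: 11.42
ee_pos: [0.5953, 0.1105, 0.302]
orientation: [-178.3, 0.1, 3.4]
contact_force: [0.9, 0.2, -0.6]
opening: 0.0852
```

```bash
python3 - <<'E'
from h import *
s=bot.read_state();print(s['time_s'],s['ee_pos'],s['orientation'],s['joint_pos'])
im=snap('wrist','w6.png')
x=spotter.trace('wrist','can')[0]; m=x['mask']; v,u=np.nonzero(m); print(x['p'],x['box'],toplane('wrist',[u.mean(),v.mean()],.05))
# cap: dark pixels in the mask; fit circle on z=.081
k=(m&(im.max(2)<60)).astype(np.uint8); n,l,st,ce=cv2.connectedComponentsWithStats(k); i=1+st[1:,4].argmax()
v,u=np.nonzero(l==i); P=toplane('wrist',np.c_[u,v],.081)[:,:2]*1000
print('cap',cv2.minEnclosingCircle(P.astype(np.float32)),P.mean(0),st[i])
x=spotter.trace('wrist','place_to')
for x in x[:1]:
    v,u=np.nonzero(x['mask']);q=cv2.approxPolyDP(cv2.convexHull(np.c_[u,v].astype(np.int32)),8,True)[:,0]; print(q.tolist(),toplane('wrist',q,.003)[:,:2].round(4).tolist())
print(bot.read_state()['ee_pos'])
im=snap('top','top3.png'); r=spotter.trace('top','tin')[0]; v,u=np.nonzero(r['mask']); print('tin',r['box'],toplane('top',[u.mean(),v.mean()],.055))
E
```

```text
11.4167 [0.59525018 0.11054079 0.30201604] [-1.78264054e+02  6.41999499e-02  3.39330570e+00] [  3.3380274   16.24909739  26.16014167  99.97691953   1.73588375
 179.94469635]
0.69 [174.3, 109.6, 226.1, 161.3] [[0.63206109 0.20241764 0.05      ]]
cap ((631.9263305664062, 200.17652893066406), 21.640918731689453) [631.2662303  198.24202289] [ 175  118   44   43 1280]
[[296, 177], [286, 278], [146, 267], [140, 165]] [[0.5839, 0.0978], [0.4424, 0.1008], [0.4446, 0.2935], [0.5862, 0.2918]]
[0.59518553 0.11060713 0.30224419]
tin [404.1, 230.3, 434.6, 254.1] [[ 0.50828803 -0.22201424  0.055     ]]
```

Last joint reaches its 180° limit here (j6 ≈ 180 + j1 − yaw), which tilted the tool slightly. The can is round, so I'll pick it with yaw about 23° and correct over the tray. The tin reads (0.508, -0.222) in the tray, as intended.

apply_moves:
  moves:
    - [[0,0,0,7,1],[0,0,0,14,1],[5,10,0,20,1],[12,30,0,20,1],[20,50,0,20,1],[28,70,0,20,1],[37,91,0,20,1],[37,91,0,20,1],[37,91,0,20,1],[37,91,0,20,1]]

```text
time_s: 12.5
ee_pos: [0.6321, 0.2023, 0.3019]
orientation: [-178.3, 0.1, 23.5]
contact_force: [0.2, -0.8, -0.7]
opening: 0.0856
```

```bash
python3 - <<'E'
from h import *
s=bot.read_state();print(s['time_s'],s['ee_pos'],s['orientation'],s['joint_pos'])
E
```

```text
12.5 [0.63208558 0.2023283  0.30192911] [-1.78252645e+02  9.00672276e-02  2.34927524e+01] [ 11.22168171  27.10201813  40.17904175 103.53651651   1.6882787
 167.72353256]
```

A 1.75° residual tilt remains, which is harmless for the can. Descending to grip it.

apply_moves:
  moves:
    - [[0,-1,-35,0,1],[0,-1,-75,0,1],[0,-1,-115,0,1],[0,-1,-150,0,1],[0,-1,-185,0,1],[0,-1,-210,0,1],[0,-1,-224,0,1],[0,-1,-229,0,1],[0,-1,-229,0,1],[0,-1,-229,0,1]]

```text
time_s: 13.33
ee_pos: [0.6328, 0.2013, 0.0744]
orientation: [-178.3, -0.0, 23.5]
contact_force: [0.9, 0.1, 0.4]
opening: 0.0853
```

apply_moves:
  moves:
    - [[0,0,0,0,0.5],[0,0,0,0,0.4],[0,0,0,0,0.4],[0,0,0,0,0.3],[0,0,0,0,0.3],[0,0,0,0,0.3],[0,0,0,0,0.3],[0,0,0,0,0.3]]
  squeeze: 30

```text
time_s: 14.0
ee_pos: [0.6335, 0.2021, 0.0751]
orientation: [-178.3, -0.1, 23.5]
contact_force: [0.0, -1.0, 5.3]
opening: 0.0452
```

apply_moves:
  moves:
    - [[0,0,8,0,0.3],[0,0,35,0,0.3],[0,0,70,0,0.3],[-5,-12,105,0,0.3],[-13,-30,135,0,0.3],[-23,-55,160,0,0.3],[-35,-85,175,0,0.3],[-49,-118,180,0,0.3],[-63,-152,180,0,0.3],[-78,-186,180,0,0.3]]

```text
time_s: 14.83
ee_pos: [0.5535, 0.0149, 0.2535]
orientation: [-178.2, 0.0, 23.6]
contact_force: [0.6, -0.7, -1.3]
opening: 0.0449
```

apply_moves:
  moves:
    - [[-14,-34,0,-3,0.3],[-28,-68,0,-6,0.3],[-42,-102,0,-10,0.3],[-56,-136,0,-14,0.3],[-70,-170,0,-18,0.3],[-84,-200,0,-22,0.3],[-94,-222,0,-25.5,0.3],[-98,-234,0,-25.5,0.3],[-98,-234,0,-25.5,0.3],[-98,-234,0,-25.5,0.3]]

```text
time_s: 15.67
ee_pos: [0.4561, -0.2179, 0.2526]
orientation: [-178.1, 0.1, -2.0]
contact_force: [0.2, -0.5, -0.4]
opening: 0.0448
```

```bash
python3 - <<'E'
from h import *
s=bot.read_state();print(s['time_s'],s['ee_pos'],s['orientation'],s['joint_pos'],s['opening'])
E
```

```text
15.6667 [ 0.45607204 -0.21791307  0.25264038] [-1.78135286e+02  7.74245908e-02 -2.00375314e+00] [-34.03734556   0.72004519   3.16751941  93.50241569   1.539648
 147.9534922 ] 0.04481300194890337
```

apply_moves:
  moves:
    - [[2,-1.5,-35,0,0.3],[2,-1.5,-70,0,0.3],[2,-1.5,-95,0,0.3],[2,-1.5,-112,0,0.3],[2,-1.5,-124,0,0.3],[2,-1.5,-136,0,0.3],[2,-1.5,-148,0,0.3],[2,-1.5,-158,0,0.3],[2,-1.5,-165,0,0.3],[2,-1.5,-167,0,0.3]]

```text
time_s: 16.5
ee_pos: [0.4579, -0.2192, 0.0849]
orientation: [-178.2, 0.1, -2.0]
contact_force: [-0.5, 0.4, -1.5]
opening: 0.0447
```

apply_moves:
  moves:
    - [[0,0,0,0,0.3],[0,0,-1,0,0.3],[0,0,-2,0,0.3],[0,0,-2,0,0.3],[0,0,-2,0,0.3]]

```text
time_s: 16.92
ee_pos: [0.4585, -0.2198, 0.0845]
orientation: [-178.3, 0.0, -2.0]
contact_force: [0.3, 0.1, -0.5]
opening: 0.0447
```

apply_moves:
  moves:
    - [[0,0,-1,0,0.3],[0,0,-2,0,0.3],[0,0,-3,0,0.3],[0,0,-3,0,0.3],[0,0,-3,0,0.3]]

```text
time_s: 17.33
ee_pos: [0.4582, -0.2196, 0.0811]
orientation: [-178.2, 0.0, -2.0]
contact_force: [-0.3, 0.7, -1.0]
opening: 0.0451
```

apply_moves:
  moves:
    - [[0,0,-0.7,0,0.3],[0,0,-1.4,0,0.3],[0,0,-1.4,0,0.3],[0,0,-1.4,0,0.3]]

```text
time_s: 17.67
ee_pos: [0.4584, -0.2196, 0.081]
orientation: [-178.2, 0.0, -2.0]
contact_force: [-2.3, 1.3, 6.8]
opening: 0.045
```

Contact. Releasing, rising, and starting the half turn of the wrist so that the last joint stays in range for the tray slide.

apply_moves:
  moves:
    - [[0,0,0,0,0.6],[0,0,0,0,0.7],[0,0,0,0,0.9],[0,0,0,0,0.9],[0,0,20,0,1],[0,0,50,0,1],[0,0,85,0,1],[0,0,120,0,1],[0,-10,155,7,1],[0,-20,185,14,1]]

```text
time_s: 18.5
ee_pos: [0.4584, -0.2395, 0.2671]
orientation: [-178.3, -0.0, 12.4]
contact_force: [0.6, -0.1, -0.4]
opening: 0.0856
```

apply_moves:
  moves:
    - [[0,0,10,7,1],[0,0,20,14,1],[0,0,20,21,1],[0,0,20,28,1],[0,0,20,35,1],[0,0,20,42,1],[0,0,20,49,1],[0,0,20,56,1],[0,0,20,63,1],[0,0,20,70,1]]

```text
time_s: 19.33
ee_pos: [0.4582, -0.2396, 0.2842]
orientation: [-178.2, 0.0, 82.4]
contact_force: [0.2, -0.7, -0.4]
opening: 0.0852
```

apply_moves:
  moves:
    - [[0,0,0,7,1],[0,0,0,14,1],[0,0,0,21,1],[0,0,0,28,1],[0,0,0,35,1],[0,0,0,42,1],[0,0,0,49,1],[0,0,0,56,1],[0,0,0,63,1],[0,0,0,70,1]]

```text
time_s: 20.17
ee_pos: [0.4582, -0.2395, 0.2842]
orientation: [-178.2, 0.0, 152.4]
contact_force: [0.3, -0.2, 0.0]
opening: 0.0854
```

```bash
python3 - <<'E'
from h import *
s=bot.read_state();print(s['time_s'],s['ee_pos'],s['orientation'],s['joint_pos'],s['opening'])
im=snap('top','top4.png')
for t in ['tray','can','tin','mug']:
    for r in spotter.trace('top',t)[:1]:
        v,u=np.nonzero(r['mask']); print(t,r['p'],r['box'],toplane('top',[u.mean(),v.mean()],.055))
cv2.imwrite('pics/top4c.png',cv2.resize(im[140:300,340:480,::-1],None,fx=4,fy=3.7,interpolation=cv2.INTER_CUBIC))
E
```

```text
20.1667 [ 0.45822572 -0.23952741  0.28421281] [-1.78228986e+02  2.50569293e-02  1.52355914e+02] [-34.03778352   2.00125347   8.08879712  95.8653614   -1.75720481
  -6.39671743] 0.08541293090424826
tray 0.64 [377.3, 225.7, 451.4, 282.9] [[ 0.47142348 -0.19770341  0.055     ]]
can 0.83 [407.8, 256.0, 433.2, 274.3] [[ 0.45747577 -0.21750887  0.055     ]]
tin 0.75 [405.9, 227.9, 434.2, 258.0] [[ 0.50886065 -0.22218746  0.055     ]]
mug 0.65 [373.8, 152.5, 411.2, 203.2] [[ 0.64508962 -0.1677318   0.055     ]]
```

View pics/top4c.png

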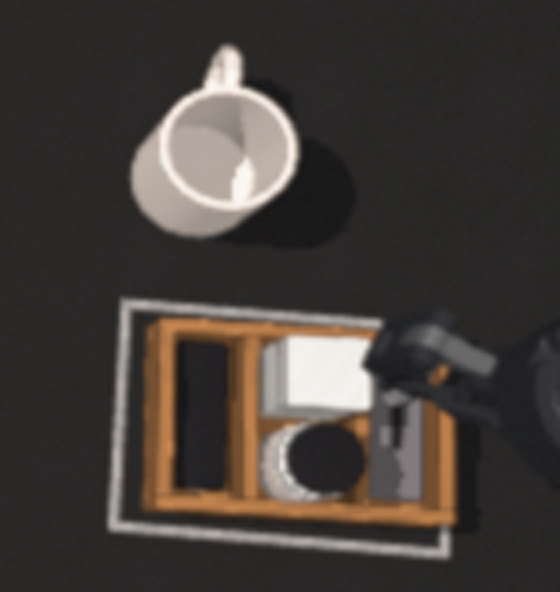

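The top view shows the can and tin side by side in the middle compartment, and the mug is undisturbed. I'll finish the half turn and measure the tray again with the wrist camera.

apply_moves:
  moves:
    - [[20,6,5,7,1],[40,12,10,14,1],[67,20,15,21,1],[67,20,15,25.6,1],[67,20,15,25.6,1],[67,20,15,25.6,1]]

```text
time_s: 20.92
ee_pos: [0.5252, -0.2195, 0.2993]
orientation: [-178.2, 0.0, 177.4]
contact_force: [-0.2, 0.0, -0.6]
opening: 0.0855
```

```bash
python3 - <<'E'
from h import *
s=bot.read_state();print(s['time_s'],s['ee_pos'],s['orientation'],s['joint_pos'],s['opening'])
im=snap('wrist','w7.png')
for t in ['tray','can','tin']:
  for x in spotter.trace('wrist',t)[:1]:
    m=x['mask'];v,u=np.nonzero(m); z=.047 if t=='tray' else .087; P=toplane('wrist',np.c_[u,v],z)[:,:2]
    print(t,x['p'],x['box'],cv2.minAreaRect((P*1000).astype(np.float32)))
cv2.imwrite('pics/w7c.png',cv2.resize(im[20:300,130:430,::-1],None,fx=2,fy=2,interpolation=cv2.INTER_CUBIC))
E
```

```text
20.9167 [ 0.52516832 -0.21947959  0.29925043] [-1.78234004e+02  3.33736076e-03  1.77435885e+02] [-28.61778467   9.71137021  18.14579739  97.65558322  -1.58502629
 -26.06439225] 0.08546396394002824
tray 0.69 [201.6, 75.8, 368.9, 190.9] ((482.3560791015625, -219.8270263671875), (165.004150390625, 116.42337799072266), 87.93228912353516)
can 0.6 [259.8, 83.5, 303.2, 134.9] ((455.79229736328125, -219.88677978515625), (43.483489990234375, 43.335472106933594), 88.92677307128906)
tin 0.97 [256.2, 138.5, 308.6, 189.2] ((502.7589416503906, -222.0553741455078), (46.15005111694336, 48.66590881347656), 88.51781463623047)
```

View pics/w7c.png

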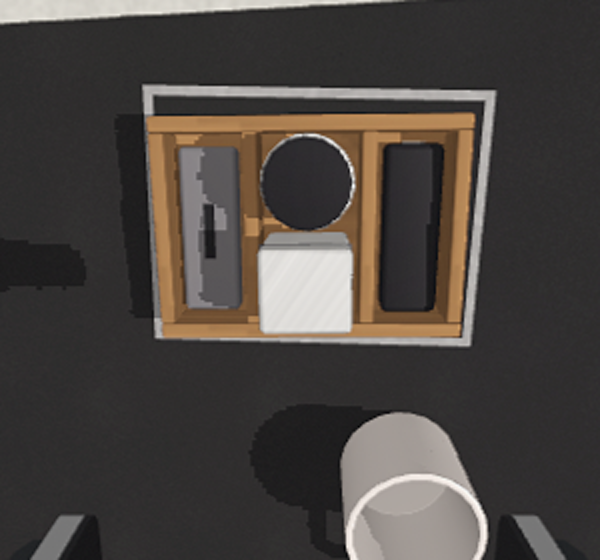

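Tray at (0.4824, -0.2198), yaw -2.1°, with both objects well inside the middle compartment (can and tin tops at crop (306,182) and (305,288)). I'll grip the leading +y end wall to pull the tray, descending in steps and watching the force.

apply_moves:
  moves:
    - [[-13,26,0,0.5,0.6],[-26,52,0,0.5,0.35],[-40,79,-10,0.5,0.35],[-40,79,-45,0.5,0.35],[-40,79,-85,0.5,0.35],[-40,79,-125,0.5,0.35],[-40,79,-165,0.5,0.35],[-40,79,-200,0.5,0.35],[-40,79,-225,0.5,0.35],[-40,79,-225,0.5,0.35]]

```text
time_s: 21.95
ee_pos: [0.4796, -0.1386, 0.0678]
orientation: [-178.5, -0.6, 178.0]
contact_force: [-1.3, 1.0, -0.7]
opening: 0.0301
```

apply_moves:
  moves:
    - [[0,0,-3,0,0.35],[0,0,-6,0,0.35],[0,0,-6,0,0.35]]

```text
time_s: 22.2
ee_pos: [0.4867, -0.1414, 0.0708]
orientation: [-178.1, 0.3, 178.1]
contact_force: [0.4, 0.2, -0.4]
opening: 0.03
```

```bash
python3 - <<'E'
from h import *
s=bot.read_state();print(s['time_s'],s['ee_pos'],s['orientation'],s['opening'],s['contact_force'])
im=snap('scene','s5.png')
cv2.imwrite('pics/s5c.png',cv2.resize(im[90:220,170:310,::-1],None,fx=4,fy=4,interpolation=cv2.INTER_CUBIC))
E
```

```text
22.2 [ 0.48673195 -0.14137509  0.07083334] [-178.13828082    0.2745309   178.07639204] 0.029963914790355806 [ 0.39657948  0.15034655 -0.44732435]
```

View pics/s5c.png

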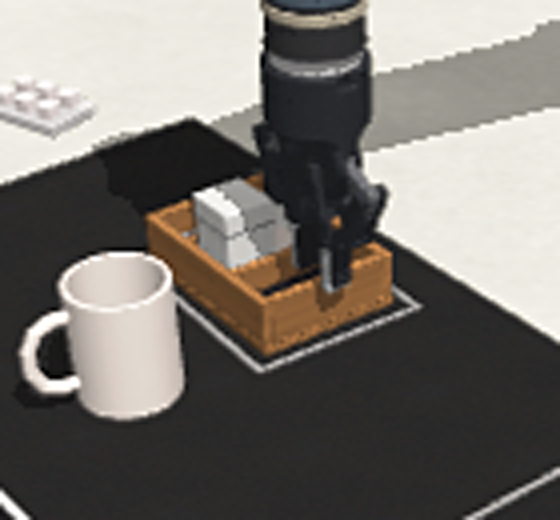

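The crop shows the fingers straddling the +y wall, with the outer fingertip at crop (333,292). I'll compute its height from that.

```bash
python3 - <<'E'
from h import *
for y in (-.127,-.113):
  for z in (.02,.03,.04,.05): print(y,z,((proj('scene',[.4867,y,z])[0]-[170,90])*4).round(0))
print('rim right corner',(proj('scene',[[.4824-.058+.003,-.2198+.083+.002,.047],[.4824+.058+.003,-.2198+.083-.002,.047]])-[170,90])*4)
print(bot.read_state()['ee_pos'])
E
```

```text
-0.127 0.02 [336. 312.]
-0.127 0.03 [335. 300.]
-0.127 0.04 [335. 289.]
-0.127 0.05 [334. 277.]
-0.113 0.02 [347. 320.]
-0.113 0.03 [347. 308.]
-0.113 0.04 [346. 297.]
-0.113 0.05 [346. 285.]
rim right corner [[390.85302821 249.19732852]
 [261.14726242 301.25372769]]
[ 0.48689792 -0.14136052  0.07106572]
```

The fingertip is at z ≈ 0.039–0.04, about 30 mm ahead of the TCP. Going 4 mm lower leaves clearance over the contents (≤ 0.031). Then close.

apply_moves:
  moves:
    - [[-1,0,-2,0,0.35],[-1,0,-4,0,0.35],[-1,0,-4,0,0.25],[-1,0,-4,0,0.15],[-1,0,-4,0,0.1],[-1,0,-4,0,0.05],[-1,0,-4,0,0.05],[-1,0,-4,0,0.05],[-1,0,-4,0,0.05]]
  squeeze: 35

```text
time_s: 23.0
ee_pos: [0.4844, -0.1399, 0.0648]
orientation: [-178.3, 0.1, 178.1]
contact_force: [-0.6, 3.9, 2.7]
opening: 0.0068
```

Gripped the wall. I'll slide gently, starting with a short stretch.

apply_moves:
  moves:
    - [[0,3,0,0,0.05],[0.5,8,0,0,0.05],[1,15,0,0.1,0.05],[1.8,25,0,0.1,0.05],[2.6,37,0,0.2,0.05],[3.5,50,0,0.2,0.05],[4.5,63,0,0.3,0.05],[5.4,76,0,0.3,0.05],[6.2,88,0,0.3,0.05],[7,98,0,0.3,0.05]]

```text
time_s: 23.83
ee_pos: [0.4913, -0.0424, 0.0648]
orientation: [-178.1, 0.1, 178.4]
contact_force: [-0.3, -5.4, 2.1]
opening: 0.0065
```

```bash
python3 - <<'E'
from h import *
s=bot.read_state();print(s['time_s'],s['ee_pos'],s['orientation'],s['opening'],s['contact_force'],s['ft_torque'])
im=snap('top','top6.png')
for t in ['tray','place_from','place_to','can','tin']:
  for r in spotter.trace('top',t)[:1]:
    v,u=np.nonzero(r['mask']); P=toplane('top',np.c_[u,v],{'tray':.047,'can':.087,'tin':.087}.get(t,.003))[:,:2]
    print(t,r['p'],r['box'],cv2.minAreaRect((P*1000).astype(np.float32)))
E
```

```text
23.8333 [ 0.49133834 -0.04240521  0.06484161] [-1.78088284e+02  7.15868397e-02  1.78399041e+02] 0.006490276065361892 [-0.33598814 -5.44902109  2.05143347] [-0.98137953  0.08421705 -0.02020216]
tray 0.87 [395.5, 226.3, 406.6, 280.0] ((483.7576599121094, -192.2033233642578), (40.15471267700195, 117.5251235961914), 75.26500701904297)
place_from 0.95 [392.1, 220.9, 454.9, 289.9] ((481.20263671875, -242.03146362304688), (144.01560974121094, 145.9810028076172), 86.4846420288086)
place_to 0.56 [190.0, 208.6, 276.8, 269.1] ((514.0922241210938, 196.6587677001953), (198.7979278564453, 146.02099609375), 89.6600112915039)
```

The tray follows (5 N drag, about 2 N vertical). Continuing.

apply_moves:
  moves:
    - [[0,4,0,0,0.05],[0.8,12,0,0.1,0.05],[2,26,0,0.2,0.05],[3,42,0,0.2,0.05],[4.2,59,0,0.3,0.05],[5.4,76,0,0.4,0.05],[6.6,93,0,0.5,0.05],[7.8,110,0,0.5,0.05],[9,127,0,0.6,0.05],[10.2,144,0,0.6,0.05]]

```text
time_s: 24.97
ee_pos: [0.5018, 0.099, 0.0648]
orientation: [-177.8, 0.1, 178.9]
contact_force: [0.5, -7.4, 4.7]
opening: 0.0067
```

apply_moves:
  moves:
    - [[1.2,17,0,0,0.05],[2.5,34,0,0.1,0.05],[3.7,51,0,0.2,0.05],[5,68,0,0.3,0.05],[6.2,85,0,0.4,0.05],[7.4,102,0,0.5,0.05],[8.6,118,0,0.5,0.05],[9.6,132,0,0.6,0.05],[10.4,142,0,0.6,0.05],[11,149,0,0.6,0.05]]

```text
time_s: 25.8
ee_pos: [0.5129, 0.2479, 0.0648]
orientation: [-177.8, 0.1, 179.5]
contact_force: [-1.5, -8.9, 6.4]
opening: 0.0065
```

apply_moves:
  moves:
    - [[0.2,6,0,0,0.05],[0.5,13,0,0,0.05],[0.8,20,0,0,0.05],[1,25,0,0,0.05],[1,28,0,0,0.05],[1,28,0,0,0.05],[1,28,0,0,0.05]]

```text
time_s: 26.38
ee_pos: [0.5141, 0.2758, 0.0648]
orientation: [-177.9, 0.1, 179.5]
contact_force: [-0.3, -6.4, 5.5]
opening: 0.0067
```

```bash
python3 - <<'E'
from h import *
s=bot.read_state();print(s['time_s'],s['ee_pos'],s['orientation'],s['opening'],s['contact_force'])
im=snap('top','top7.png')
for t in ['tray','place_to','can','tin']:
  for r in spotter.trace('top',t)[:1]:
    v,u=np.nonzero(r['mask']); P=toplane('top',np.c_[u,v],{'tray':.047,'can':.087,'tin':.087}.get(t,.003))[:,:2]
    print(t,r['p'],r['box'],cv2.minAreaRect((P*1000).astype(np.float32)))
cv2.imwrite('pics/top7c.png',cv2.resize(im[130:300,120:300,::-1],None,fx=3.5,fy=3.5,interpolation=cv2.INTER_CUBIC))
E
```

```text
26.3833 [0.51412006 0.27576692 0.06483934] [-1.77877260e+02  1.28634004e-01  1.79500774e+02] 0.0066522018584845586 [-0.28541978 -6.36514612  5.53006576]
tray 0.58 [197.9, 208.0, 271.0, 263.9] ((513.7442626953125, 196.15635681152344), (168.2030487060547, 118.26608276367188), 89.46859741210938)
place_to 0.87 [191.4, 204.0, 280.1, 273.7] ((513.0137329101562, 195.69580078125), (195.59605407714844, 147.9639434814453), 89.61304473876953)
can 0.76 [226.6, 236.4, 243.6, 257.6] ((485.8529357910156, 190.99569702148438), (43.868289947509766, 41.43373489379883), 2.448700189590454)
tin 0.77 [222.4, 206.7, 245.9, 235.0] ((536.346923828125, 191.362060546875), (51.30661392211914, 47.068199157714844), 86.65814971923828)
```

The tray is within 1 mm of the outline's centre. Releasing, rising clear and checking.

apply_moves:
  moves:
    - [[0,0,0,0,0.15],[0,0,0,0,0.3],[0,0,0,0,0.35],[0,0,0,0,0.35],[0,0,10,0,0.35],[0,0,30,0,0.35],[0,0,65,0,0.35],[0,0,105,0,0.35],[-5,0,145,0,0.35],[-10,-10,185,0,0.35]]

```text
time_s: 27.47
ee_pos: [0.5028, 0.2695, 0.2517]
orientation: [-178.3, 0.1, 179.7]
contact_force: [1.5, -0.6, 0.4]
opening: 0.0299
```

apply_moves:
  moves:
    - [[-10,-35,20,0,0.35],[-20,-75,30,0,0.35],[-30,-115,30,0,0.35],[-40,-155,30,0,0.35],[-50,-195,30,0,0.35],[-60,-235,30,0,0.35],[-60,-260,30,0,0.35],[-60,-260,30,0,0.35],[-60,-260,30,0,0.35]]

```text
time_s: 28.22
ee_pos: [0.4433, 0.0075, 0.2804]
orientation: [-178.2, 0.1, 179.4]
contact_force: [0.1, 0.1, -0.2]
opening: 0.0296
```

```bash
python3 - <<'E'
from h import *
s=bot.read_state();print(s['time_s'],s['ee_pos'],s['opening'],s['contact_force'])
for n in ['top','scene']:
  im=snap(n,n+'8.png')
  if n=='top': cv2.imwrite('pics/top8c.png',cv2.resize(im[120:300,120:430,::-1],None,fx=2.5,fy=2.5,interpolation=cv2.INTER_CUBIC))
  for t in ['tray','place_to','can','tin','mug','mouse']:
   for r in spotter.trace(n,t)[:1]:
    v,u=np.nonzero(r['mask']); P=toplane(n,np.c_[u,v],{'tray':.047,'can':.087,'tin':.087}.get(t,.003))[:,:2]
    q=cv2.minAreaRect((P*1000).astype(np.float32)); print(n,t,r['p'],np.round(q[0]),np.round(q[1]),round(q[2],1),toplane(n,[u.mean(),v.mean()],.042)[0].round(4))
E
```

```text
28.2167 [0.44330354 0.00753394 0.28039768] 0.02963961297829231 [ 0.14155609  0.08919602 -0.22068837]
top tray 0.73 [514. 196.] [168. 118.] 89.5 [0.5093 0.1964 0.042 ]
top place_to 0.72 [515. 196.] [196. 148.] 89.5 [0.5386 0.1692 0.042 ]
top can 0.61 [486. 192.] [50. 41.] 47.2 [0.4904 0.1962 0.042 ]
top tin 0.73 [535. 192.] [51. 49.] 1.5 [0.5415 0.1965 0.042 ]
top mug 0.72 [ 663. -186.] [ 82. 110.] 52.3 [ 0.6585 -0.1733  0.042 ]
top mouse 0.88 [722. 402.] [119.  63.] 3.2 [0.709  0.3918 0.042 ]
scene tray 0.87 [533. 210.] [195. 151.] 88.9 [0.5409 0.2236 0.042 ]
scene place_to 0.55 [554. 218.] [108. 236.] 32.1 [0.5953 0.244  0.042 ]
scene can 0.76 [513. 217.] [103.  42.] 43.1 [0.463  0.1793 0.042 ]
scene tin 0.97 [559. 214.] [100.  57.] 47.1 [0.5208 0.1772 0.042 ]
scene mug 0.82 [ 621. -243.] [228. 116.] 58.9 [ 0.6428 -0.1772  0.042 ]
scene mouse 0.56 [707. 390.] [126.  70.] 3.6 [0.732  0.4113 0.042 ]
```

View pics/top8c.png

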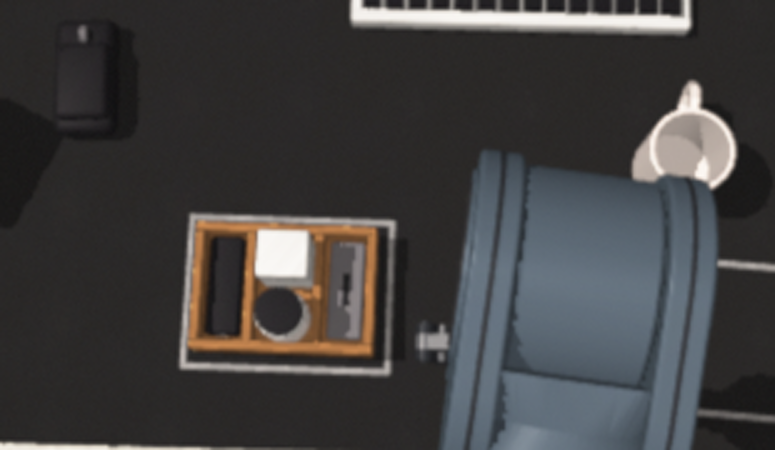

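The tray, centred near crop (283,288), stands squarely inside the outline (180–395, 213–373). The can and tin are upright in the middle compartment, the mug and mouse are in place, and the arm is clear. Handing in.

```bash
python3 -c "
from h import *
print(order.sign_off())"
```

```text
the job is handed in; nothing more can be done
None
```

I set the tin and then the can down in the tray's middle compartment, letting go only once a contact force of about 6 N showed each was on the floor. I then gripped the tray's +y end wall, slid it about 416 mm across the mat into the other outline, released it, backed the arm away and signed off at about 28 s.

**Last checks**
- **Tray position:** the top camera put the tray at (514, 196) mm and the outline at (515, 196) mm, turned the same to within about 0.1°.
- **Can and tin:** both looked upright in the middle compartment in the final top view.
- **Robot:** the arm was clear of everything, with no contact force.

**Checks that failed or disagreed**
- **Tool tilt:** the wrist hit its last-joint limit on the way to the can, leaving the tool tilted about 1.8° for the rest of the job. I saw no effect on the placing or the slide.
- **Final scene-camera fits:** its fits for the tray and outline were skewed because it looks from the side, so I relied on the top view for position.
- **Mug reading:** in the final top picture the arm hid part of the mug, so that camera's estimate of its position was off by about 10 mm. The scene camera had it unmoved.

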